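Turn the collet tin's label to the front

ROBOT

A 6-joint arm with a two-finger parallel gripper is mounted at the origin on a cart in front of the work surface, level with it; the furniture and walls round the work are solid. World frame = base frame: x ahead of the robot, y to its left, z up, the work surface at z = 0. Lengths are in mm, angles in degrees, forces in N, time in s.
With the tool pointing down it reaches from about 250 to 850 mm from the base axis. Payload 12.5 kg.
Tool frame: the origin (TCP) lies on the centre line of the jaws, within the pads' length; the fingertips stand 8 mm ahead of it and the grasp point (between the pads) lies 11 mm behind it; z points along the fingers, y is the line along which they close (so a half turn about z gives the same grasp; the last joint's range is limited). The gripper opens to 93 mm and grips with 3 to 60 N. Pads are 15 mm wide; open, the fingers measure 128 mm over their backs; the gripper's body (75 mm by 188 mm) begins 65 mm behind the grasp point.
Start: joints at [-76.524, 20.094, 94.641, -0, 65.266, -4.847], TCP at [172.926, -522.093, 226.633] pointing down, gripper open.
Joint ranges: [-157.81, 157.81], [-45, 120.19], [0.68, 151.7], [-89.99, 269.99], [4.06, 180], [-164.3, 164.3]. Speed limits (degrees/s): [127.2, 127.2, 159.86, 180, 180, 180].

INTERFACE

Orientations are given as a 3x3 rotation matrix whose columns are the frame's x, y, z axes.
In Python, from rig import ctrl, get_image, silhouettes gives the robot as it stands.
- The arm moves only by the tool carry_out, never from a script. Its argument "targets" is a list that holds one entry, the list of rows, each a list of 7 numbers: the turn, a rotation vector about the tool's x, y, z in rad, then the shift along the tool's x, y, z in mm, then the finger opening in mm, from 0 to 93. A call has exactly 10 rows; each row shifts and turns the commanded pose from where the row before left it, along the tool's axes as they then stand; what a row does not reach is not made up. A row lasts 1/12 s, in which the tool goes at most 41.7 mm and 7.16 degrees, less where a joint would pass 70% of its speed; a pose out of reach is approached as far as the arm can. A call with a gripper value outside its range is refused whole. The fingers move at their own pace and stop on an object; "newtons" is the grip in N (left out, the last holds). Time passes only in rows, so rows that do not move let the fingers close, or fill a call up. It gives the time, the measured TCP pose, the force, the opening and the grip force at its end, in the units of the state.
- ctrl.state(): the state, without advancing time (a new reading comes with each control period).
- get_image(name): name is "side" or "top" or "wrist"; returns a dict with "frame" (384x512x3 uint8, red, green, blue), "vfov" (degrees; the focal length in pixels is half the picture's height over the tangent of half this angle, whatever the lens; pixels are square), "cx", "cy" (the principal point, pixels), "extrinsics" (4x4, takes a point from camera to world coordinates); the wrist camera has in their place "T_tool_cam" (4x4, takes a point from camera to tool coordinates, whose origin is the TCP and whose axes are the flange's). Camera axes: x right, y up, looking along -z (the intrinsics and any distortion apply to the point x, -y, -z); pixel columns grow to the right and rows downward; lengths in mm; the calibration is good to about 2 mm. The wrist camera is an equidistant fisheye: a pixel r from the principal point sees the ray r / f radians off the axis. A picture is of the moment at which its call begins: read the wrist's pose just before it. There is no depth.
- ctrl.sign_off(): hands the job in; it is judged then, once.
Trained networks look in a picture, given as the dict that the camera call returned (one of the last four; its "shot" number tells which), for a name from the list of things; names that differ only in an ending like _2 or _b are one class to them, and where a whole thing is asked for, a point or a joint stands for the part that bears it (a point fixed in the world has none). Each returns a list of dicts, best first, with "p" (0 to 1); they miss things now and then, are a little off and sometimes report something else, mostly with a low value. They report only what shows in the picture. A call takes as long as a camera call. They do not tell look-alikes from the thing itself.
- silhouettes(picture, target): "mask" (384x512 bool, what is visible of it) and "box" ([centre column, centre row, width, height] in pixels, round what is visible of it).
The state is a dict: "t": time; "joint_positions": joint angles; "joint_velocities": joint speeds; "effort": joint torques, N m; "position": TCP position; "ee_rot": TCP orientation; "ft_force": force on the tool from outside, world axes, zero at the start; "torque": the same for the moment, N m; "opening": finger opening in mm; "grip_force": force on a finger pad.
Only numpy, scipy, OpenCV 4.12 (cv2) and the standard library are available. Lean on these libraries where they do the work, as an engineer would, in place of code of your own. Each camera call takes 0.05 s, during which the arm holds its last target. There are 200 camera calls.

TASK

Two round tins of engraving collets stand on small turntables on the desk. The tin with the blue label has been left turned away: turn it round on its turntable without lifting it off, by rolling the rim of its lid with a fingertip, until the blue label faces front, straight over the white pointer of its own base. Leave the tin with the red label as it is.

Things in the scene. Friction and masses are not known exactly. Their poses are not given: they have to be found in the camera images.
- blue_tin: Tin to turn: closed steel cylinder, 96 mm across, 60 mm high, 0.25 to 0.5 kg, flat hard grey lid, blue label on part of its side, blue stripe on the lid (12 mm wide, 17 to 45 mm from the centre) above the label's middle. Origin: centre of its underside; z up; label and stripe on its own -x side. Stands loose in the dish, about 1 to 3 mm of play; lid top 82 mm above the desk.
- blue_label (a point): Middle of the blue label: 48 mm from the tin's axis, 26 mm above its underside; turns with the tin. It starts 35 to 140 degrees counter-clockwise (from above) from the pointer. A shut fingertip that presses the lid 2 to 5 mm down, about 35 mm from the centre, and moves in an arc about the centre takes tin and dish round with it (check for slip).
- blue_stand: Fixed black base 136 x 136 x 10 mm with an aluminium dish (110 mm across, lip 27 mm above the desk) under the tin; it turns freely either way, stays where left, and is sprung: gives up to 6 mm when pressed (1 to 5 N to start, then 1.5 N per mm). Origin: centre of its underside on the desk, on the dish's axis; z up; its -x is its front: a white triangle 61 mm from the centre is the pointer.
- red_label (a point): Middle of the red label on the other tin, alike but for red label and red lid stripe, on a base and dish of its own. 48 mm from that tin's axis, which lies at +48 mm along this point's own x axis; 26 mm above its underside. Already faces front; not to be disturbed.
There are look-alikes about, which are no part of the job. Leave any pink look-alike of the blue_stand alone.

How it is judged:
By the outcome, as a careful person would: the job done as asked, in the order asked, and still so for the second after the job is handed in, with the robot touching nothing.
It also fails if it takes over 38 s, if anything falls off the work surface, if the arm or the gripper's body presses on something with over 40 N, if the wrist force passes 120 N, or if a joint passes its speed limit or range.

## Working session

There is one attempt and no reset: what is moved stays moved. The work goes in short steps, Python scripts to look and compute and a tool call to move; the robot and the scene stay as the last step left them, time stands still between calls to the robot, and variables do not carry over. Pictures are saved under pics/ and viewed, at most 10 in all, crops included, and the job is handed in when it is done.

Besides the shell and the picture viewer there is one more tool, called after "Call:" by a JSON object that holds its "name" and its "arguments". carry_out: Moves the arm, as the interface text tells. Its arguments: {"type":"object","properties":{"targets":{"type":"array"},"newtons":{"type":"number"}},"required":["targets"]}

```bash
mkdir -p pics; ls
cat > h.py <<'E'
import numpy as np, cv2
from rig import ctrl, get_image, silhouettes
def ray(im,u,v):
    f=im["frame"].shape[0]/2/np.tan(np.radians(im["vfov"]/2))
    E=np.array(im["extrinsics"]); d=E[:3,:3]@np.array([(u-im["cx"])/f,-(v-im["cy"])/f,-1.])
    return E[:3,3],d
def onz(im,u,v,z):
    o,d=ray(im,u,v); return o+d*(z-o[2])/d[2]
def save(im,n): cv2.imwrite("pics/"+n,im["frame"][:,:,::-1])
E
python3 - <<'E'
from h import *
t=get_image("top"); s=get_image("side")
cv2.imwrite("pics/a.png",cv2.resize(np.vstack([t["frame"],s["frame"]])[:,:,::-1],(400,600)))
save(t,"top.png"); save(s,"side.png")
print({k:v for k,v in t.items() if k!="frame"})
for im in (t,s):
  for n in("blue_tin","blue_stand","blue_label","red_label"):
    print(n,[(round(d["p"],2),np.round(d["box"])) for d in silhouettes(im,n)])
E
```

```text
pics
{'vfov': 56.0939526988359, 'cx': 253.253990455776, 'cy': 191.52211757836886, 'extrinsics': array([[-2.66394271e-02,  9.94573526e-01, -1.00567601e-01,
         4.17887250e+02],
       [-9.99475561e-01, -2.46469706e-02,  2.10031056e-02,
         3.46327108e+01],
       [ 1.84104461e-02,  1.01074370e-01,  9.94708514e-01,
         1.00397288e+03],
       [ 0.00000000e+00,  0.00000000e+00,  0.00000000e+00,
         1.00000000e+00]]), 'shot': 1}
blue_tin [(0.84, array([220., 205.,  39.,  41.]))]
blue_stand [(0.95, array([222., 207.,  53.,  54.]))]
blue_label [(0.76, array([221., 203.,  35.,  40.]))]
red_label [(0.92, array([303., 189.,  40.,  36.]))]
blue_tin [(0.64, array([257., 223.,  40.,  39.]))]
blue_stand [(0.95, array([174., 264.,  60.,  51.]))]
blue_label [(0.65, array([258., 222.,  38.,  39.])), (0.63, array([256., 245.,  65.,  34.]))]
red_label [(0.79, array([283., 182.,  37.,  32.]))]
```

View pics/top.png

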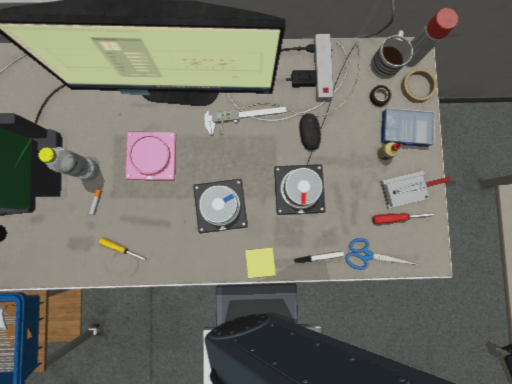

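View pics/side.png

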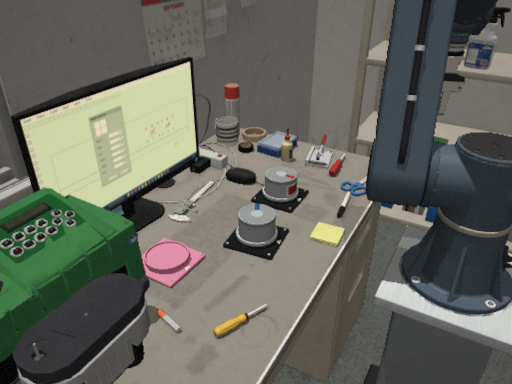

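Candidates: grey tin with blue stripe on a black base at top (219,205); red-striped tin on a black base at (303,188); pink empty stand at (151,156). By the description I choose (219,205), with its stripe pointing to the upper right (back and right). I'll check it in one close crop and measure.

```bash
cat >> h.py <<'E'
def meas(im):
    """stripe, lid and pointer from the top picture"""
    f=im["frame"].astype(int); r,g,b=f[...,0],f[...,1],f[...,2]
    win=np.zeros(r.shape,bool); win[170:240,185:255]=1
    st=(b-r>50)&win; v,u=np.nonzero(st); S=np.mean([onz(im,x,y,82) for x,y in zip(u,v)],0)[:2]
    return st,S
E
python3 - <<'E'
from h import *
im=get_image("top"); m=silhouettes(im,"blue_stand")[0]["mask"]
st,S=meas(im); print("stripe",S,st.sum())
f=im["frame"]
# lid: grey bright circle
c=f[170:240,185:255]; 
cv2.imwrite("pics/crop.png",cv2.resize(c[:,:,::-1],(560,560),interpolation=cv2.INTER_CUBIC))
v,u=np.nonzero(m); rect=cv2.minAreaRect(np.c_[u,v].astype(np.float32)); print(rect)
box=cv2.boxPoints(rect); P=np.array([onz(im,*p,10) for p in box]); print(P.round(1), P.mean(0))
print(ctrl.state()["t"])
E
```

```text
stripe [497.19564741  80.01610971] 50
((219.76925659179688, 205.65383911132812), (49.11774826049805, 49.7379264831543), 82.87498474121094)
[[542.5 182.6  10. ]
 [556.4  45.6  10. ]
 [421.1  32.1  10. ]
 [407.9 167.3  10. ]] [481.98464717 106.89776954  10.        ]
0.6
```

View pics/crop.png

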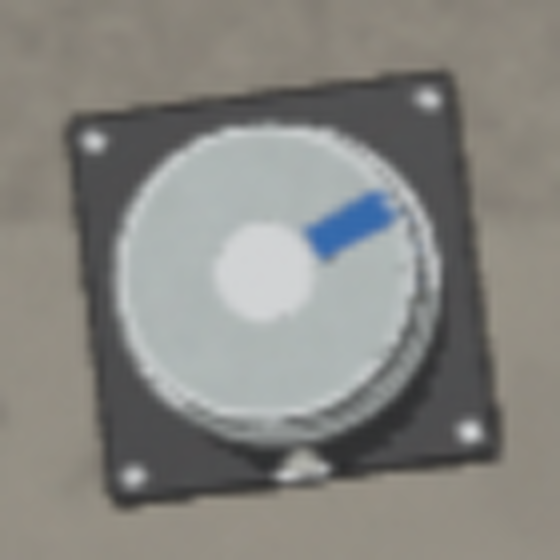

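Run:
```python
from h import *
im=get_image("top"); st,S=meas(im)
L=onz(im,218.1,204.0,82)[:2]; B=np.array([482,106.9]); 
lid=silhouettes(im,"blue_tin")[0]["mask"]
# circle fit on bright lid edge
f=im["frame"]; P=onz(im,222.75,228.1,11)[:2]
hc=cv2.HoughCircles(cv2.resize(cv2.cvtColor(f[170:240,185:255],cv2.COLOR_RGB2GRAY),(560,560),interpolation=cv2.INTER_CUBIC),cv2.HOUGH_GRADIENT,1,200,param1=100,param2=20,minRadius=130,maxRadius=170)
print(hc)
a=lambda d:np.degrees(np.arctan2(d[1],d[0]))%360
print("L",L,"S",S,"P",P); 
for c in(L,B): print("stripe",a(S-c),np.linalg.norm(S-c),"ptr",a(P-c),np.linalg.norm(P-c))
s=ctrl.state(); print(s["t"],s["position"],np.round(s["ee_rot"],3),s["ft_force"],s["opening"])
```

```text
[[[277.5 282.5 161.7]]]
L [481.25457478 105.94186473] S [497.19564741  80.01610971] P [419.73886924  99.8392877 ]
stripe 301.58627721645183 30.43456209581793 ptr 185.66540878843568 61.81766312323826
stripe 299.4765432760885 30.881244421843736 ptr 186.46997598648184 62.660211152358414
0.7 [ 172.9131815  -522.11844473  226.65916959] [[ 0.949  0.314  0.   ]
 [ 0.314 -0.949 -0.   ]
 [-0.     0.    -1.   ]] [ 0.03598916 -1.01275358 -0.4379049 ] 93.32545300636686
```

Call:
{"name": "carry_out", "arguments": {"targets": [[[0, 0, 0, 23.2, -23.8, 0, 0], [0, 0, 0, 23.2, -23.8, 0, 0], [0, 0, 0, 23.2, -23.8, 0, 0], [0, 0, 0, 23.2, -23.8, 0, 0], [0, 0, 0, 23.2, -23.8, 0, 0], [0, 0, 0, 23.2, -23.8, 0, 0], [0, 0, 0, 23.2, -23.8, 0, 0], [0, 0, 0, 23.2, -23.8, 0, 0], [0, 0, 0, 23.2, -23.8, 0, 0], [0, 0, 0, 23.2, -23.8, 0, 0]]], "newtons": 20}}

```text
t: 1.53
position: [318.7, -221.8, 226.8]
ee_rot: [[0.949, 0.314, 0.0], [0.314, -0.949, -0.0], [0.0, 0.001, -1.0]]
ft_force: [0.0, -0.2, 0.2]
opening: 31.1
grip_force: 0.0
```

Call:
{"name": "carry_out", "arguments": {"targets": [[[0, 0, 0.1065, 0, 0, 0, 0], [0, 0, 0.1065, 0, 0, 0, 0], [0, 0, 0.1065, 0, 0, 0, 0], [0, 0, 0, 18, -36, 0, 0], [0, 0, 0, 18, -36, 0, 0], [0, 0, 0, 18, -36, 0, 0], [0, 0, 0, 18, -36, 0, 0], [0, 0, 0, 18, -36, 0, 0], [0, 0, 0, 18, -36, 0, 0], [0, 0, 0, 0, 0, 0, 0]]]}}

```text
t: 2.37
position: [428.2, -2.3, 226.9]
ee_rot: [[1.0, 0.005, 0.002], [0.005, -1.0, 0.001], [0.002, -0.001, -1.0]]
ft_force: [-0.0, -0.2, -0.9]
opening: 0.3
grip_force: 0.0
```

Call:
{"name": "carry_out", "arguments": {"targets": [[[0, 0, 0, 18, -39, 0, 0], [0, 0, 0, 18, -39, 0, 0], [0, 0, 0, 0, 0, 30, 0], [0, 0, 0, 0, 0, 30, 0], [0, 0, 0, 0, 0, 30, 0], [0, 0, 0, 0, 0, 22, 0], [0, 0, 0, 0, 0, 12, 0], [0, 0, 0, 0, 0, 6, 0], [0, 0, 0, 0, 0, 0, 0], [0, 0, 0, 0, 0, 0, 0]]]}}

```text
t: 3.2
position: [461.5, 68.3, 97.1]
ee_rot: [[1.0, 0.0, 0.0], [0.0, -1.0, 0.0], [0.0, -0.0, -1.0]]
ft_force: [0.2, -0.5, -1.1]
opening: 0.2
grip_force: 0.0
```

Run:
```python
from h import *
s=ctrl.state(); print(s["t"],s["position"],s["ft_force"])
C=np.array([481.5,106.4]);p=s["position"][:2]-C;print(np.hypot(*p),np.degrees(np.arctan2(p[1],p[0]))%360)
```

```text
3.2 [461.49396078  68.34203117  97.13915979] [ 0.24217715 -0.52178509 -1.07004441]
42.995936982683894 242.27031596741568
```

Call:
{"name": "carry_out", "arguments": {"targets": [[[0, 0, 0, 2.5, -7.5, 0, 0], [0, 0, 0, 0, 0, 2, 0], [0, 0, 0, 0, 0, 2, 0], [0, 0, 0, 0, 0, 2, 0], [0, 0, 0, 0, 0, 1.5, 0], [0, 0, 0, 0, 0, 1.5, 0], [0, 0, 0, 0, 0, 1, 0], [0, 0, 0, 0, 0, 0.5, 0], [0, 0, 0, 0, 0, 0, 0], [0, 0, 0, 0, 0, 0, 0]]]}}

```text
t: 4.03
position: [463.9, 75.8, 86.5]
ee_rot: [[1.0, 0.0, 0.0], [0.0, -1.0, -0.0], [0.0, 0.0, -1.0]]
ft_force: [-2.7, -1.2, 8.7]
opening: 0.6
grip_force: 3.8
```

Run:
```python
from h import *
s=ctrl.state(); print(s["t"],s["position"],s["ft_force"])
C=np.array([481.5,106.4]);p=s["position"][:2]-C;r=np.hypot(*p);a=np.degrees(np.arctan2(p[1],p[0]))%360;print(r,a)
# clockwise arc of 4.8 deg steps x 10 per call
q=[C+r*np.array([np.cos(t),np.sin(t)]) for t in np.radians(a-4.8*np.arange(21))]
d=np.diff(q,axis=0); print((d*[1,-1]).round(1).tolist())
```

```text
4.0333 [463.85134857  75.79752864  86.45198187] [-2.73760558 -1.1664829   8.68250296]
35.326847452353434 240.02766142674426
[[-2.5, -1.6], [-2.4, -1.8], [-2.2, -2.0], [-2.0, -2.2], [-1.8, -2.3], [-1.6, -2.5], [-1.4, -2.6], [-1.2, -2.7], [-1.0, -2.8], [-0.7, -2.9], [-0.5, -2.9], [-0.2, -2.9], [-0.0, -3.0], [0.2, -2.9], [0.5, -2.9], [0.7, -2.9], [1.0, -2.8], [1.2, -2.7], [1.4, -2.6], [1.6, -2.5]]
```

Call:
{"name": "carry_out", "arguments": {"targets": [[[0, 0, 0, -2.5, -1.6, 0, 0], [0, 0, 0, -2.4, -1.8, 0, 0], [0, 0, 0, -2.2, -2.0, 0, 0], [0, 0, 0, -2.0, -2.2, 0, 0], [0, 0, 0, -1.8, -2.3, 0, 0], [0, 0, 0, -1.6, -2.5, 0, 0], [0, 0, 0, -1.4, -2.6, 0, 0], [0, 0, 0, -1.2, -2.7, 0, 0], [0, 0, 0, -1.0, -2.8, 0, 0], [0, 0, 0, -0.7, -2.9, 0, 0]]]}}

```text
t: 4.87
position: [447.4, 99.4, 86.6]
ee_rot: [[1.0, 0.0, 0.001], [0.0, -1.0, 0.0], [0.001, -0.0, -1.0]]
ft_force: [-0.6, -1.0, 6.7]
opening: 0.5
grip_force: 3.6
```

Run:
```python
from h import *
s=ctrl.state(); print(s["position"],s["ft_force"])
im=get_image("top"); st,S=meas(im); print(S,st.sum())
c=im["frame"][170:240,185:255]
cv2.imwrite("pics/c2.png",cv2.resize(c[:,:,::-1],(420,420),interpolation=cv2.INTER_CUBIC))
```

```text
return _methods._mean(a, axis=axis, dtype=dtype,
  ret = ret.dtype.type(ret / rcount)
Traceback (most recent call last):
  File "h.py", line 14, in meas
    st=(b-r>50)&win; v,u=np.nonzero(st); S=np.mean([onz(im,x,y,82) for x,y in zip(u,v)],0)[:2]
                                           ~~~~~~~~~~~~~~~~~~~~~~~~~~~~~~~~~~~~~~~~~~~~~~~^^^^
IndexError: invalid index to scalar variable.
```

Call:
{"name": "carry_out", "arguments": {"targets": [[[0, 0, 0, -0.5, -2.9, 0, 0], [0, 0, 0, -0.2, -2.9, 0, 0], [0, 0, 0, 0, -3.0, 0, 0], [0, 0, 0, 0.2, -2.9, 0, 0], [0, 0, 0, 0.5, -2.9, 0, 0], [0, 0, 0, 0.7, -2.9, 0, 0], [0, 0, 0, 1.0, -2.8, 0, 0], [0, 0, 0, 1.2, -2.7, 0, 0], [0, 0, 0, 0, 0, 0, 0], [0, 0, 0, 0, 0, 0, 0]]]}}

```text
t: 5.75
position: [450.5, 122.6, 86.6]
ee_rot: [[1.0, 0.0, 0.002], [0.0, -1.0, 0.0], [0.002, -0.0, -1.0]]
ft_force: [-0.2, 0.9, 7.1]
opening: 0.5
grip_force: 3.5
```

Run:
```python
from h import *
s=ctrl.state(); print(s["t"],s["position"],s["ft_force"])
C=np.array([481.5,106.4]);p=s["position"][:2]-C;print(np.hypot(*p),np.degrees(np.arctan2(p[1],p[0]))%360)
w=get_image("wrist"); save(w,"w1.png"); print(w["T_tool_cam"],w["vfov"],w["cx"],w["cy"])
```

```text
5.75 [450.46298379 122.61098823  86.63858943] [-0.23646724  0.94325605  7.10695007]
35.0156038711015 152.42142031286434
[[-1.96571082e-04  9.54650416e-01  2.97728980e-01  8.28221966e+01]
 [ 9.99999979e-01  1.68228611e-04  1.20819828e-04 -1.28426980e-01]
 [ 6.52541664e-05  2.97728997e-01 -9.54650428e-01 -1.58193231e+02]
 [ 0.00000000e+00  0.00000000e+00  0.00000000e+00  1.00000000e+00]] 65.70646984690485 254.13383233492064 192.18093604007808
```

View pics/w1.png

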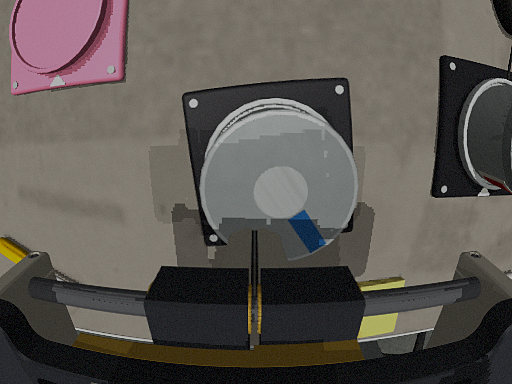

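The wrist view shows the lid with its light centre disc at (280,193) and the blue stripe now at about (308,232), toward the front right. The tin follows the finger. I'll measure its angle.

```bash
cat >> h.py <<'E'
def wz(im,s,u,v,z):
    f=im["frame"].shape[0]/2/np.tan(np.radians(im["vfov"]/2)); T=np.array(im["T_tool_cam"])
    x,y=u-im["cx"],v-im["cy"]; r=np.hypot(x,y)+1e-9; th=r/f
    d=T[:3,:3]@np.array([np.sin(th)*x/r,-np.sin(th)*y/r,-np.cos(th)])
    R=np.array(s["ee_rot"]); o=np.array(s["position"])+R@T[:3,3]; d=R@d
    return (o+d*(z-o[2])/d[2])[:2]
def wmeas(im,s,z,cpx,C=None,corners=None):
    f=im["frame"].astype(int); m=((f[...,2]-f[...,0])>50).astype(np.uint8)
    yy,xx=np.indices(m.shape); m[np.hypot(xx-cpx[0],yy-cpx[1])>90]=0
    n,l,stt,_=cv2.connectedComponentsWithStats(m); k=1+np.argmax(stt[1:,4]); v,u=np.nonzero(l==k)
    P=np.array([wz(im,s,a,b,z) for a,b in zip(u,v)]); S=P.mean(0)
    c=wz(im,s,*cpx,z); w,V=np.linalg.eigh(np.cov((P-S).T)); ax=V[:,1]*np.sign(V[:,1]@(S-c))
    a=lambda d:np.degrees(np.arctan2(d[1],d[0]))%360
    print("centre",c.round(1),"stripe",S.round(1),len(P),"len",4*np.sqrt(w[1])*.87,"ang about centre",a(S-c).round(1),"axis",a(ax).round(1))
    if C is not None: print("about C",a(S-C).round(1),np.hypot(*(S-C)).round(1))
E
python3 - <<'E'
from h import *
s=ctrl.state(); im=get_image("wrist")
C=np.array([481.5,106.4])
wmeas(im,s,79,(280.5,193),C)
# base corners screws TL,TR,BL
q=[wz(im,s,*p,10) for p in((193,104),(339,90),(213,238))]; print(np.round(q,1))
d1=q[1]-q[0]; d2=q[2]-q[0]; print("front",np.degrees(np.arctan2(d2[1],d2[0]))%360,(np.degrees(np.arctan2(d1[1],d1[0]))-90)%360,"base c",(q[1]+q[2])/2)
E
```

```text
centre [481.  107.2] stripe [456.5  90.1] 646 len 28.389343495310708 ang about centre 214.8 axis 213.5
about C 213.0 29.9
[[533.  171. ]
 [545.3  55.2]
 [417.8 159. ]]
front 185.9317981642515 186.06310526708768 base c [481.56506346 107.0885397 ]
```

Call:
{"name": "carry_out", "arguments": {"targets": [[[0, 0, 0, 1.2, -2.1, 0, 0], [0, 0, 0, 1.35, -2.0, 0, 0], [0, 0, 0, 1.5, -1.9, 0, 0], [0, 0, 0, 1.6, -1.8, 0, 0], [0, 0, 0, 1.75, -1.7, 0, 0], [0, 0, 0, 1.85, -1.6, 0, 0], [0, 0, 0, 1.95, -1.45, 0, 0], [0, 0, 0, 0, 0, 0, 0], [0, 0, 0, 0, 0, 0, 0], [0, 0, 0, 0, 0, 0, 0]]]}}

```text
t: 6.68
position: [461.6, 135.1, 86.7]
ee_rot: [[1.0, 0.0, 0.002], [0.0, -1.0, 0.0], [0.002, -0.0, -1.0]]
ft_force: [0.2, 0.8, 7.3]
opening: 0.2
grip_force: 3.6
```

Run:
```python
from h import *
s=ctrl.state(); print(s["t"],s["position"],s["ft_force"]); C=np.array([481.5,106.8])
p=s["position"][:2]-C;print(np.hypot(*p),np.degrees(np.arctan2(p[1],p[0]))%360)
im=get_image("wrist"); save(im,"w2.png")
f=im["frame"].astype(int)
wmeas(im,s,79,(270,220),C)
```

```text
6.6833 [461.61861218 135.10321657  86.65434566] [0.1542704  0.77851637 7.29154744]
34.58817210410906 125.08584285375726
centre [475.1 125.7] stripe [453.7 103.4] 509 len 23.60069372279374 ang about centre 226.1 axis 190.1
about C 187.0 28.0
```

View pics/w2.png

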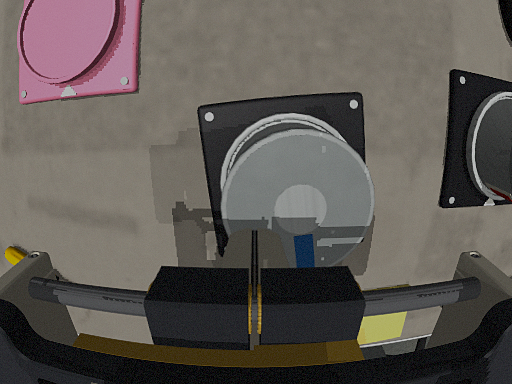

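The stripe at (304,250) now points nearly at the front but the gripper hides part of it. I'll lift straight up and look without obstruction.

Call:
{"name": "carry_out", "arguments": {"targets": [[[0, 0, 0, 0, 0, -3, 0], [0, 0, 0, 0, 0, -6, 0], [0, 0, 0, 0, 0, -15, 0], [0, 0, 0, 0, 0, -25, 0], [0, 0, 0, 0, 0, -25, 0], [0, 0, 0, -20, 0, -20, 0], [0, 0, 0, -30, 10, 0, 0], [0, 0, 0, -30, 10, 0, 0], [0, 0, 0, 0, 0, 0, 0], [0, 0, 0, 0, 0, 0, 0]]]}}

```text
t: 7.57
position: [380.1, 114.7, 180.6]
ee_rot: [[1.0, 0.0, 0.0], [0.0, -1.0, 0.0], [0.0, -0.0, -1.0]]
ft_force: [1.1, 0.4, 0.9]
opening: 0.3
grip_force: 0.0
```

Run:
```python
from h import *
s=ctrl.state(); print(s["t"],s["position"],s["ft_force"])
im=get_image("wrist"); save(im,"w3.png"); t=get_image("top")
try: print(meas(t)[1],meas(t)[0].sum())
except Exception as e: print("top hidden")
```

```text
7.5667 [380.12053657 114.67124952 180.55591922] [1.13779761 0.44000695 0.93895107]
[456.52441695 103.16551723] 34
```

View pics/w3.png

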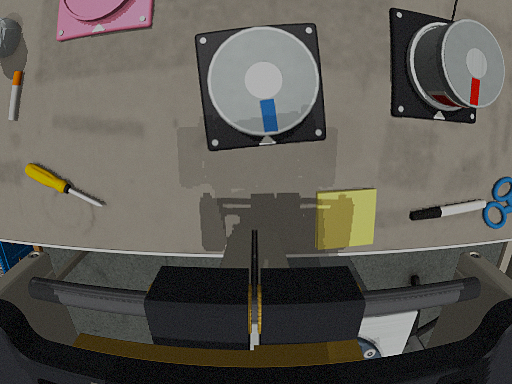

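Clear view: lid centre disc is at (263.5,81), the stripe around (268,115), the pointer at (266,141) and the screws at (202,41), (312,31), (213,143), (319,132). I'll compare the angles.

Run:
```python
from h import *
s=ctrl.state(); im=get_image("wrist")
g=cv2.cvtColor(im["frame"],cv2.COLOR_RGB2GRAY)
def cen(p,r=6,th=150):
    x,y=p; w=g[y-r:y+r+1,x-r:x+r+1].astype(float); w=np.clip(w-th,0,None); yy,xx=np.indices(w.shape); return x-r+(xx*w).sum()/w.sum(), y-r+(yy*w).sum()/w.sum()
sc=[cen(p) for p in((202,41),(312,31),(213,143),(319,132))]; print(np.round(sc,1))
q=[wz(im,s,*p,10) for p in sc]; a=lambda d:np.degrees(np.arctan2(d[1],d[0]))%360
C=np.mean(q,0); print("base c",C,"front",a(q[2]-q[0]),a(q[3]-q[1]),a(q[1]-q[0])-90,a(q[3]-q[2])-90)
d=wz(im,s,*cen((266,141),6,120),11); print("ptr",d,a(d-C))
c=cv2.inRange(g[55:107,236:291],200,255); v,u=np.nonzero(c); cp=(u.mean()+236,v.mean()+55); print(cp,len(u))
wmeas(im,s,82,cp,C); wmeas(im,s,82,(263.5,81),C)
```

```text
[[203.1  41.9]
 [308.7  31.7]
 [215.3 144. ]
 [318.  133.8]]
base c [482.3762373  107.18624456] front 186.07202143258252 185.83790179276696 186.01822629962084 186.02416834726023
ptr [422.58163238 103.04850881] 183.958508730141
(np.float64(nan), np.float64(nan)) 0
centre [nan nan] stripe [ 368.1 -181.5] 584 len 61.78153985389514 ang about centre nan axis nan
about C 248.4 310.5
centre [483.  107.3] stripe [451.9 102.4] 435 len 27.73611619469885 ang about centre 189.0 axis 188.5
about C 189.0 30.9<stdin>:10: RuntimeWarning: Mean of empty slice.
  ret = ret.dtype.type(ret / rcount)
```

The label is about 3° short (189.0° against 186.0°). I'll press again and roll 3° more clockwise, which is 1.85 mm of arc.

Call:
{"name": "carry_out", "arguments": {"targets": [[[0, 0, 0, 25, -3.3, 0, 0], [0, 0, 0, 25, -3.3, 0, 0], [0, 0, 0, 21.4, -3.2, 20, 0], [0, 0, 0, 0, 0, 25, 0], [0, 0, 0, 0, 0, 22, 0], [0, 0, 0, 0, 0, 12, 0], [0, 0, 0, 0, 0, 5, 0], [0, 0, 0, 0, 0, 0, 0], [0, 0, 0, 0, 0, 0, 0], [0, 0, 0, 0, 0, 0, 0]]]}}

```text
t: 8.55
position: [453.1, 124.9, 96.9]
ee_rot: [[1.0, 0.0, 0.001], [0.0, -1.0, 0.0], [0.001, -0.0, -1.0]]
ft_force: [-0.6, 0.3, 0.4]
opening: 0.4
grip_force: 0.0
```

Call:
{"name": "carry_out", "arguments": {"targets": [[[0, 0, 0, 0, 0, 2.5, 0], [0, 0, 0, 0, 0, 2.5, 0], [0, 0, 0, 0, 0, 2.5, 0], [0, 0, 0, 0, 0, 1.5, 0], [0, 0, 0, 0, 0, 0.7, 0], [0, 0, 0, 0, 0, 0, 0], [0, 0, 0, 0.5, -0.8, 0, 0], [0, 0, 0, 0.5, -0.8, 0, 0], [0, 0, 0, 0, 0, 0, 0], [0, 0, 0, 0, 0, 0, 0]]]}}

```text
t: 9.38
position: [453.6, 126.5, 86.8]
ee_rot: [[1.0, 0.0, 0.001], [0.0, -1.0, 0.0], [0.001, -0.0, -1.0]]
ft_force: [-1.6, 1.1, 6.9]
opening: 0.4
grip_force: 3.5
```

Call:
{"name": "carry_out", "arguments": {"targets": [[[0, 0, 0, 0, 0, -3, 0], [0, 0, 0, 0, 0, -6, 0], [0, 0, 0, 0, 0, -15, 0], [0, 0, 0, 0, 0, -25, 0], [0, 0, 0, 0, 0, -25, 0], [0, 0, 0, -20, 0, -20, 0], [0, 0, 0, -30, 5, 0, 0], [0, 0, 0, -21, 6, 0, 0], [0, 0, 0, 0, 0, 0, 0], [0, 0, 0, 0, 0, 0, 0]]]}}

```text
t: 10.22
position: [382.1, 115.2, 181.0]
ee_rot: [[1.0, 0.0, 0.001], [0.0, -1.0, 0.0], [0.001, -0.0, -1.0]]
ft_force: [-0.3, 0.5, 0.1]
opening: 0.7
grip_force: 0.0
```

```bash
cat > m.py <<'E'
from h import *
s=ctrl.state(); print(s["t"],s["position"],s["ft_force"]); im=get_image("wrist"); save(im,"w4.png")
C=np.array([482.4,107.2])
# predicted pixel of C at z=82: search
from scipy.optimize import fsolve
px=fsolve(lambda p:wz(im,s,p[0],p[1],82)-C,(263,81)); print("px",px)
wmeas(im,s,82,px,C)
E
python3 m.py
```

```text
10.2167 [382.13525254 115.24942725 180.9592187 ] [-0.3199666   0.52633554  0.0887031 ]
px [263.84400671  82.31320793]
centre [482.4 107.2] stripe [451.9 103.8] 435 len 27.685673124555326 ang about centre 186.3 axis 185.9
about C 186.3 30.7
```

View pics/w4.png

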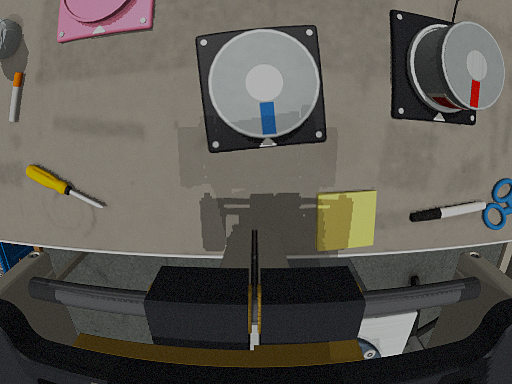

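The stripe (267,117) now points straight at the white pointer (267,142), at 186.1° against 186.0°. The red tin is untouched and the arm is clear, so I'm handing in.

```bash
python3 -c "from rig import ctrl; print(ctrl.sign_off())"
```

```text
the job is handed in; nothing more can be done
None
```

The blue label now faces front over its pointer, within about 0.5° by the last wrist-camera measurement; the red tin was not touched, and the job was handed in at about 10 s.

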